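# Slide the knob rack past the spring gate into the dust-off bay

### The job

Push the small wooden rack of turned knobs along the sheet-metal chute, past the spring gate and fully home against the end plate of the dust-off bay. Hold the gate up with one fingertip, pressing down its long thumb flap outside the chute, so that its blade does not touch the rack as it slides past; then let the gate fall shut behind the rack. Only push and press: do not lift the rack, and leave the other things on the bench where they are.

Things in the scene. Friction and masses are not known exactly. Their poses are not given: they have to be found in the camera images.
- chute: Open-topped galvanised chute fixed to the bench. Origin on the bench under its centre line; x points along it the way the rack must go, y to the left, z up. Floor top at z=2 mm, inside width 96 mm (y -48 to +48), 2 mm walls 36 mm high on the left (+y), 42 mm on the right. Open at x=-195 mm; ends at the end plate, x=+132 mm.
- gate (a joint): Angle of the spring gate (rad): 0 shut, grows as it opens, end stop at 1.0; it clears the rack from 0.7. One folded sheet on a hinge along the top of the chute's left wall (parallel to chute x, at y=+49, z=40 mm): a thumb flap outside, an upright blade inside. Pressing the flap down swings the blade up. A spring shuts it (0.02 Nm shut, 0.1 Nm open: 3 to 6 N on the flap).
- gate_post (a point): Point on the gate's hinge line in the plane of its blade (chute x=+40 mm, y=+49, z=40). Shut, the blade (3 mm thick) reaches 42 mm in from here, half-way across, and bars the chute from z=14 to 43 mm. Raised, it stands up to 80 mm above the bench and reaches at most 46 mm in, so a finger behind the rack can pass it in the right half of the chute.
- flap (a point): Middle of the thumb flap's upper face (moves with the gate). The flap is a 2 mm sheet, 220 mm long (chute x -145 to +75 mm) and 42 mm wide, outside the left wall. Shut, it rises outward from the hinge by 0.2 rad, outer edge at z=48 mm; pressed, it slopes down outward by (gate angle - 0.2 rad). It can be pressed, and a fingertip can slide, anywhere along it.
- rack: Loose wooden rack, 80 mm long (x), 92 mm wide (y), 0.2 to 0.4 kg, with six turned knobs fixed on it. Both end boards are 10 mm thick, full width and 32 mm high; the knobs are no higher. Origin at the centre of its underside, x along the chute, z up. It stands before the gate; fully home its origin is at chute x=+92 mm.
- rack_back (a point): Middle of the top edge of the rack's rear face (the face to push on), 32 mm above the rack's underside.
- end_plate (a point): Middle of the foot of the end plate's face that the rack's front comes up against. The plate is 50 mm high; behind it are a box and an extraction pipe up to 56 mm high.
- blank_a: Bystander: upright turned wood blank, 34 mm across, 62 mm high; origin at its underside.
- blank_b: Bystander: upright turned wood blank, 42 mm across, 52 mm high; origin at its underside.
- wax_tin: Bystander: round wax tin, 60 mm across, 34 mm high; origin at its underside.
- gouge: Bystander: turning gouge lying on the bench, handle 150 mm and blade 140 mm, 27 mm high; origin under the ferrule, x towards the cutting end.
There are look-alikes about, which are no part of the job. What is shaped like the rack but green or red is not meant.

How it is judged (in metres and radians):
On the way, in this order (a step that is already met when the one before it is completed fails the run):
1. a finger holds the gate open while the rack is still before it (value of joint gate above 0.65 rad and contact force between the fingers and gate above 0.3 N and x of rack in the frame of chute below 0 m), for 0.1 s.
2. the rack is half-way under the gate, which a finger still holds open (value of joint gate above 0.6 rad and contact force between the fingers and gate above 0.3 N and x of rack in the frame of chute between 0.025 and 0.075 m), for 0.1 s.
At the end, for the whole second after the job is handed in: The rack stands flat on the chute floor against the end plate (within 4 mm, square within 0.08 rad) and at rest, and the gate has shut behind it (below 0.1 rad) (x of rack in the frame of chute between 0.088 and 0.096 m and z of rack in the frame of chute below 0.006 m and angle between the x axis of rack and the x axis of chute, either way round below 0.08 rad and value of joint gate below 0.1 rad and linear speed of rack below 0.01 m/s); the robot touches nothing.
It fails at once if the gate strikes or rubs on the rack (more than 0.5 N) (contact force between gate and rack above 0.5 N).
It fails at once if the rack is lifted or tipped (z of rack in the frame of chute above 0.012 m or angle between rack's own z axis and vertical above 0.2 rad).
It fails at once if a bystander is moved by more than 20 mm (distance of any of blank_a, blank_b, wax_tin, gouge from where it was at the start of the episode above 0.02 m).
It also fails if it takes over 45 s, if anything falls off the work surface, if the arm or the gripper's body presses on something with over 40 N, if the wrist force passes 120 N, or if a joint passes its speed limit or range.

### The arm

A 6-joint arm with a two-finger parallel gripper is mounted at the origin on the work surface. World frame = base frame: x ahead of the robot, y to its left, z up, the work surface at z = 0. Lengths are in mm, angles in rad, forces in N, time in s.
With the tool pointing down it reaches from about 300 to 775 mm from the base axis. Payload 14.6 kg.
Tool frame: the origin (TCP) lies midway between the tips of the shut fingers; the grasp point (between the pads) lies 19 mm behind it; z points along the fingers, y is the direction in which the jaws open and shut (so a half turn about z gives the same grasp; the last joint's range is limited). The gripper opens to 94 mm and grips with 3 to 60 N. Pads are 16 mm wide; open, the fingers measure 119 mm over their backs; the gripper's body (75 mm by 177 mm) begins 78 mm behind the grasp point.
Start: joints at [-1.333, 0.3, 1.521, -0, 1.321, -0.067], TCP at [165.049, -524.641, 179.546] pointing down, gripper open.
Joint ranges: [-3.03, 3.03], [-0.79, 2.21], [0.23, 2.52], [-1.04, 4.18], [0, 3.07], [-2.55, 2.55]. Speed limits (rad/s): [2.22, 2.22, 2.57, 3.14, 3.14, 3.14].

### API

Orientations are given as [roll, pitch, yaw] about the fixed x, y, z axes, in that order (R = Rz(yaw) Ry(pitch) Rx(roll)).
In Python, from cell import read_state, camera, get_calibration, sign_off gives the robot as it stands.
- The arm moves only by the tool carry_out, never from a script. Its argument "series" is a list of rows, each an object with "delta_pos": the shift along the world's x, y, z in mm, a list of three; "turn": the turn, a rotation vector about the world's x, y, z in rad, a list of three; "hand": the opening, from 0 (shut) to 1 (fully open). A call has 1 to 8 rows; each row is the pose to reach, as a shift and turn from the pose commanded when the call began; what a row does not reach only later rows make up. A row lasts 1/8 s, in which the tool goes at most 62.5 mm and 10.7 degrees, less where a joint would pass 70% of its speed; a pose out of reach is approached as far as the arm can. A call with a gripper value outside its range is refused whole. The fingers move at their own pace and stop on an object; "squeeze" is the grip in N (left out, the last holds). Time passes only in rows, so rows that repeat a pose let the fingers close. It gives the time, the measured TCP pose, the force and the opening at its end, in the units of the state.
- read_state(): the state, without advancing time (a new reading comes with each control period).
- camera(name): name is "scene" or "top" or "wrist"; returns the picture (384x512x3 uint8, red, green, blue); there is no depth.
- get_calibration(name): a dict with "intrinsics" (3x3 intrinsics, pixels), "pose" (4x4, takes a point from camera to world coordinates). Camera axes: x right, y down, z forward; pixel columns grow to the right and rows downward; lengths in mm; the calibration is good to about 2 mm. A picture is of the moment at which its call begins: read the wrist's pose just before it. get_calibration takes no time and is no camera call; for the wrist camera it gives the pose at the moment of the call.
- sign_off(): hands the job in, once; it reports no verdict.
The state is a dict: "clock": time; "joints": joint angles; "qd": joint speeds; "effort": joint torques, N m; "eef_pos": TCP position; "eef_rot": TCP orientation; "wrist_force": force on the tool from outside, world axes, zero at the start; "moment": the same for the moment, N m; "finger_gap": finger opening in mm.
Only numpy, scipy, OpenCV 4.12 (cv2) and the standard library are available. Lean on these libraries where they do the work, as an engineer would, in place of code of your own. Each camera call takes 0.05 s, during which the arm holds its last target.

## Working session

There is one attempt and no reset: what is moved stays moved. The work goes in short steps, Python scripts to look and compute and a tool call to move; the robot and the scene stay as the last step left them, time stands still between calls to the robot, and variables do not carry over. Pictures are saved under pics/ and viewed, and the job is handed in when it is done.

Besides the shell and the picture viewer there is one more tool, called after ">>>" as name([rows], argument=value, ...), one row to a line, values as JSON. carry_out: Moves the arm, as the interface text tells. Its arguments: {"type":"object","properties":{"series":{"type":"array"},"squeeze":{"type":"number"}},"required":["series"]}

```bash
mkdir -p pics; ls
python3 - <<'E'
from cell import *
import cv2
s=read_state();print(s)
for n in("scene","top","wrist"):
    c=get_calibration(n);print(n,c)
    cv2.imwrite(f"pics/{n}0.png",camera(n)[:,:,::-1])
E
```

```text
pics
{'clock': 0.0, 'joints': array([-1.33259936e+00,  3.00462067e-01,  1.52158375e+00,  1.13797721e-05,
        1.32071774e+00, -6.65818946e-02]), 'qd': array([-0.00177588,  0.00080241, -0.00057585, -0.00079451, -0.00040442,
       -0.00109836]), 'effort': array([ 2.77503794e-03, -5.31803370e+01, -3.52734661e+01,  7.09142187e-02,
        2.44354480e-02, -1.05871582e-04]), 'eef_pos': array([ 164.98435189, -524.35805738,  178.99017958]), 'eef_rot': array([-3.14042507e+00, -8.89019190e-05,  3.04775983e-01]), 'wrist_force': array([-0.14102198, -0.39801983,  0.28252356]), 'moment': array([ 0.04798748, -0.03110023,  0.01445822]), 'finger_gap': 94.2640316267408}
scene {'intrinsics': array([[481.79469558,   0.        , 250.29560398],
       [  0.        , 481.79469558, 189.06433341],
       [  0.        ,   0.        ,   1.        ]]), 'pose': array([[-4.93002252e-01,  6.57866201e-01, -5.69351246e-01,
         1.18834014e+03],
       [ 8.69980677e-01,  3.65932445e-01, -3.30495185e-01,
         3.69527831e+02],
       [-9.07751815e-03, -6.58259453e-01, -7.52736402e-01,
         8.74049287e+0
[... 440 characters left out ...]
],
       [-1.38135705e-02, -1.38356065e-01, -9.90286213e-01,
         1.17761729e+03],
       [ 0.00000000e+00,  0.00000000e+00,  0.00000000e+00,
         1.00000000e+00]])}
wrist {'intrinsics': array([[297.47212243,   0.        , 259.46819236],
       [  0.        , 297.47212243, 191.61120367],
       [  0.        ,   0.        ,   1.        ]]), 'pose': array([[ 3.00265439e-01, -9.27436549e-01, -2.22939708e-01,
         2.27749257e+02],
       [-9.53854257e-01, -2.92352833e-01, -6.84972865e-02,
        -5.04256178e+02],
       [-1.65016821e-03,  2.33219358e-01, -9.72422752e-01,
         3.84636118e+02],
       [ 0.00000000e+00,  0.00000000e+00,  0.00000000e+00,
         1.00000000e+00]])}
```

View pics/scene0.png

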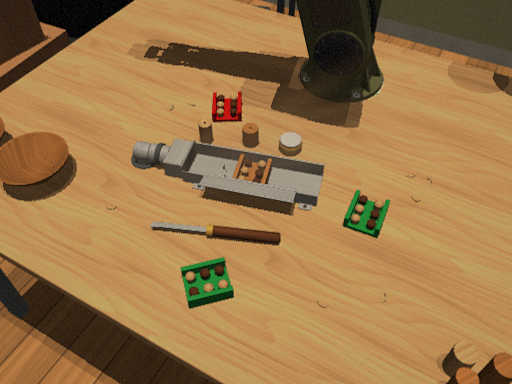

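View pics/top0.png

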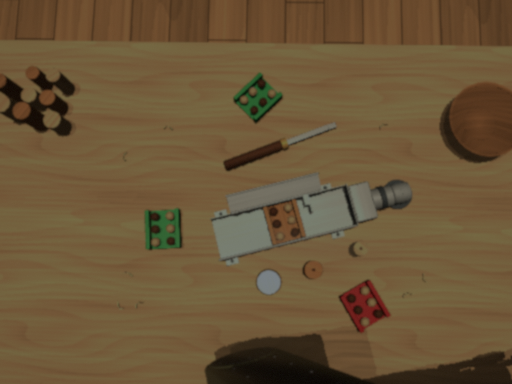

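View pics/wrist0.png

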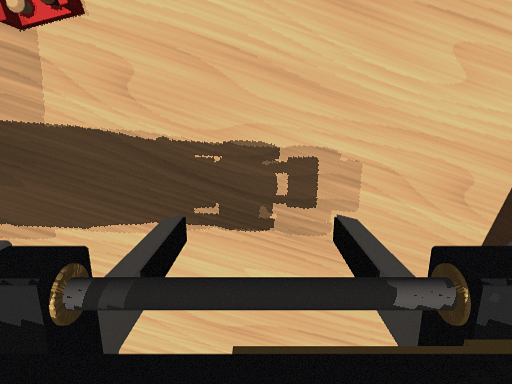

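Run:
```python
import cv2
a=cv2.imread("pics/top0.png")[160:280,195:425]
cv2.imwrite("pics/topz.png",cv2.resize(a,None,fx=3.4,fy=3.4,interpolation=cv2.INTER_CUBIC))
a=cv2.imread("pics/scene0.png")[120:225,125:345]
cv2.imwrite("pics/scenez.png",cv2.resize(a,None,fx=3.6,fy=3.6,interpolation=cv2.INTER_CUBIC))
```

```text
(no output)
```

View pics/topz.png

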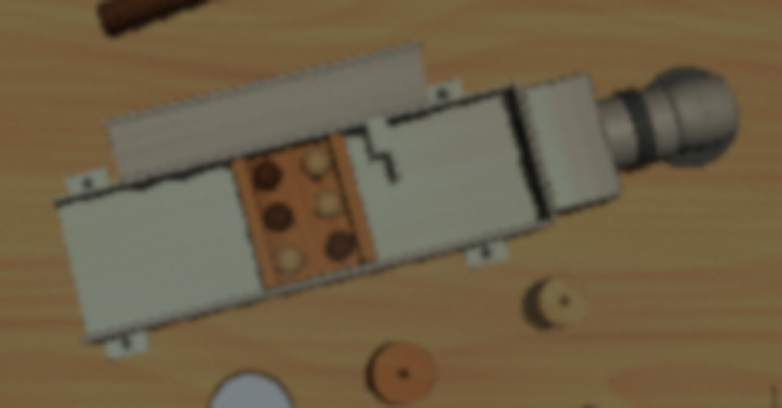

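View pics/scenez.png

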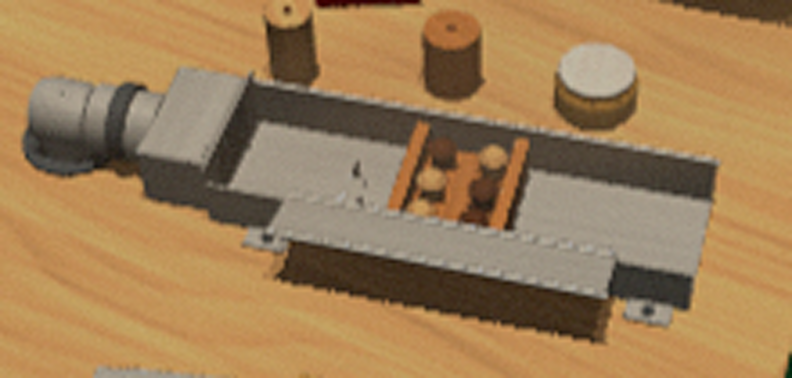

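```bash
cat > h.py <<'E'
from cell import *
import numpy as np, cv2
def ray(n,uv,cal=None):
    c=cal or get_calibration(n);P=c["pose"]
    d=P[:3,:3]@np.linalg.inv(c["intrinsics"])@np.array([uv[0],uv[1],1.]);return P[:3,3],d/np.linalg.norm(d)
def onz(n,uv,z,cal=None):
    o,d=ray(n,uv,cal);return o+d*(z-o[2])/d[2]
def tz(x,y): return ((x+.5)/3.4-.5+195,(y+.5)/3.4-.5+160)
def sz(x,y): return ((x+.5)/3.6-.5+125,(y+.5)/3.6-.5+120)
def tri(a,b):
    A=np.zeros((3,3));r=np.zeros(3)
    for o,d in(a,b):
        M=np.eye(3)-np.outer(d,d);A+=M;r+=M@o
    return np.linalg.solve(A,r)
E
python3 - <<'E'
from h import *
np.set_printoptions(precision=1,suppress=True)
T=lambda x,y,z:onz("top",tz(x,y),z)
S=lambda x,y,z:onz("scene",sz(x,y),z)
pts=[ # chute xyz, top
 ((-145,90.2,48),T(108,123,48)),((75,90.2,48),T(420,44,48)),((-195,50,36),T(57,203,36)),((-195,-50,42),T(88,341,42)),
 ((-145,90.2,48),S(605,295,48)),((75,90.2,48),S(272,238,48)),((-195,-50,42),S(717,161,42)),((-195,50,36),None)]
A=np.array([p[0][:2] for p in pts if p[1] is not None],float);B=np.array([p[1][:2] for p in pts if p[1] is not None])
print(B)
ca,cb=A.mean(0),B.mean(0)
z=((A-ca)[:,0]+1j*(A-ca)[:,1]).conj()@((B-cb)[:,0]+1j*(B-cb)[:,1])
th=np.angle(z);R=np.array([[np.cos(th),-np.sin(th)],[np.sin(th),np.cos(th)]])
t=cb-R@ca;print("th",th,"t",t,"scale",abs(z)/((A-ca)**2).sum());print((A@R.T+t-B))
f=lambda p:R.T@(np.array(p[:2])-t)
print("rack rear top",f(T(233,160,34)),f(T(265,288,34)),"front",f(T(343,133,34)),f(T(375,260,34)))
print("scene rack rear",f(S(527,140,34)),f(S(512,228,34)),"front",f(S(420,123,34)))
print("endplate top", f(T(520,88,50)),f(T(552,216,50)),f(S(253,75,50)),f(S(205,163,50)))
print("tri flap",tri(ray("top",tz(108,123)),ray("scene",sz(605,295))),tri(ray("top",tz(420,44)),ray("scene",sz(272,238))))
for c in [(540,304),(402,373)]:print("blank",f(T(*c,55)))
np.savez("chute",th=th,t=t)
E
```

```text
[[ 547.6  106.3]
 [ 606.  -106.8]
 [ 493.1  140.9]
 [ 399.5  116.2]
 [ 549.9  107.5]
 [ 610.6  -98.6]
 [ 404.9  119.4]]
th -1.29361898463265 t [501.6 -56.8] scale 0.9892565538178155
[[ 1.1  1.1]
 [ 2.9  2.6]
 [ 3.2  3.6]
 [ 0.6  0.9]
 [-1.2 -0.2]
 [-1.8 -5.6]
 [-4.8 -2.3]]
rack rear top [-67.8  43.7] [-69.2 -46.8] front [10.5 42.3] [  8.4 -47.7]
scene rack rear [-67.2 -43.1] [-74.5  37.9] front [  7.8 -42.4]
endplate top [134.   39.5] [130.4 -50.1] [127.9 -46.3] [132.6  41.9]
tri flap [547.9 106.6  45.4] [ 606.1 -105.4   40.3]
blank [ 105.  -104.6]
blank [   3.7 -125. ]
```

Run:
```python
from h import *
c=np.load("chute.npz");th=float(c["th"]);t=c["t"];R=np.array([[np.cos(th),-np.sin(th)],[np.sin(th),np.cos(th)]])
s=read_state();print(s["eef_pos"],s["eef_rot"])
w=R@[-95,28.5]+t;print(w,w-s["eef_pos"][:2],th+np.pi-s["eef_rot"][2])
```

```text
[ 164.98663938 -524.43946438  179.11347201] [-3.14071050e+00 -7.33159028e-05  3.04762575e-01]
[502.97104029  42.39411234] [337.98440091 566.83357672] 1.5432110939962673
```

>>> carry_out([
  {"delta_pos": [35, 50, 0], "turn": [0, 0, 0.16], "hand": 0.9},
  {"delta_pos": [70, 100, 10], "turn": [0, 0, 0.32], "hand": 0.9},
  {"delta_pos": [105, 150, 15], "turn": [0, 0, 0.48], "hand": 0.9},
  {"delta_pos": [140, 200, 20], "turn": [0, 0, 0.64], "hand": 0.9},
  {"delta_pos": [165, 255, 20], "turn": [0, 0, 0.8], "hand": 0.9},
  {"delta_pos": [190, 310, 20], "turn": [0, 0, 0.96], "hand": 0.9},
  {"delta_pos": [215, 360, 20], "turn": [0, 0, 1.1], "hand": 0.9},
  {"delta_pos": [240, 410, 20], "turn": [0, 0, 1.25], "hand": 0.9},
])

```text
clock: 1.15
eef_pos: [405.5, -112.8, 199.6]
eef_rot: [3.141, 0.0, 1.56]
wrist_force: [0.9, -0.7, -0.3]
finger_gap: 84.4
```

>>> carry_out([
  {"delta_pos": [27, 43, 0], "turn": [0, 0, 0.1], "hand": 0.9},
  {"delta_pos": [55, 88, 0], "turn": [0, 0, 0.2], "hand": 0.9},
  {"delta_pos": [80, 128, 0], "turn": [0, 0, 0.293], "hand": 0.9},
  {"delta_pos": [98, 157, 0], "turn": [0, 0, 0.293], "hand": 0.9},
  {"delta_pos": [98, 157, 0], "turn": [0, 0, 0.293], "hand": 0.9},
  {"delta_pos": [98, 157, 0], "turn": [0, 0, 0.293], "hand": 0.9},
])

```text
clock: 1.9
eef_pos: [502.7, 41.9, 199.3]
eef_rot: [-3.141, -0.0, 1.848]
wrist_force: [0.2, -0.7, -0.2]
finger_gap: 84.5
```

Run:
```python
from h import *
import pickle
s=read_state();print(s["eef_pos"],s["eef_rot"],s["joints"])
c=get_calibration("wrist");pickle.dump(c,open("w1.pkl","wb"))
im=camera("wrist")[:,:,::-1];cv2.imwrite("pics/w1.png",im);cv2.imwrite("pics/w1b.png",cv2.resize(im,None,fx=1.56,fy=1.56,interpolation=cv2.INTER_CUBIC))
```

```text
[502.67596555  41.94177322 199.32795714] [-3.14097990e+00 -3.19043682e-05  1.84779102e+00] [ 1.06990694e-02  1.82751594e-01  1.61952296e+00 -1.34029183e-04
  1.33991766e+00 -2.66264922e-01]
```

View pics/w1b.png

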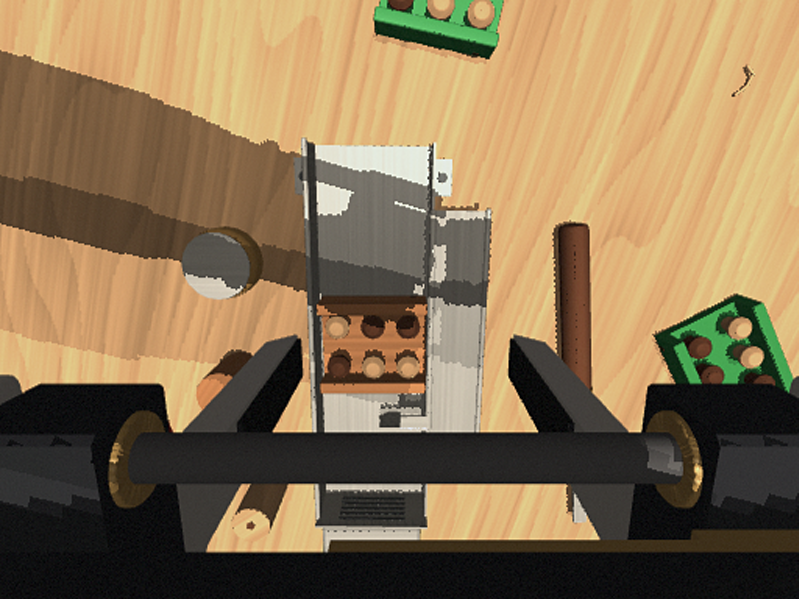

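Run:
```python
from h import *
import pickle
np.set_printoptions(precision=1,suppress=True)
cal=pickle.load(open("w1.pkl","rb"))
W=lambda x,y,z:onz("wrist",((x+.5)/1.5605-.5,(y+.5)/1.5605-.5),z,cal)
c=np.load("chute.npz");th=float(c["th"]);t=c["t"];R=np.array([[np.cos(th),-np.sin(th)],[np.sin(th),np.cos(th)]])
f=lambda p:R.T@(np.array(p[:2])-t)
for n,p in dict(rl=(433,144,36),rr_in=(314,142,42),rr_out=(304,140,42),flap_r=(490,210,48),ep_r=(317,527,50),ep_l=(427,527,50),rackL=(427,297,34),rackR=(318,297,34),rackfL=(425,385,34),rackfR=(320,390,34),lwall_mid=(429,297,36),rwall_mid=(318,330,42),flapmid=(487,300,48)).items(): print(n,f(W(*p)))
im=cv2.imread("pics/w1.png");a=im[80:350,190:330];cv2.imwrite("pics/w1c.png",cv2.resize(a[:190],None,fx=4,fy=3.1,interpolation=cv2.INTER_CUBIC))
```

```text
rl [-195.    47.7]
rr_in [-195.9  -41.2]
rr_out [-197.3  -48.6]
flap_r [-146.5   90.7]
ep_r [131.  -51.9]
ep_l [130.9  46. ]
rackL [-75.7  44.5]
rackR [-75.7 -44.9]
rackfL [ 2.  43.6]
rackfR [  6.7 -46.8]
lwall_mid [-76.1  46.1]
rwall_mid [-49.9 -44.6]
flapmid [-76.5  91.3]
```

View pics/w1c.png

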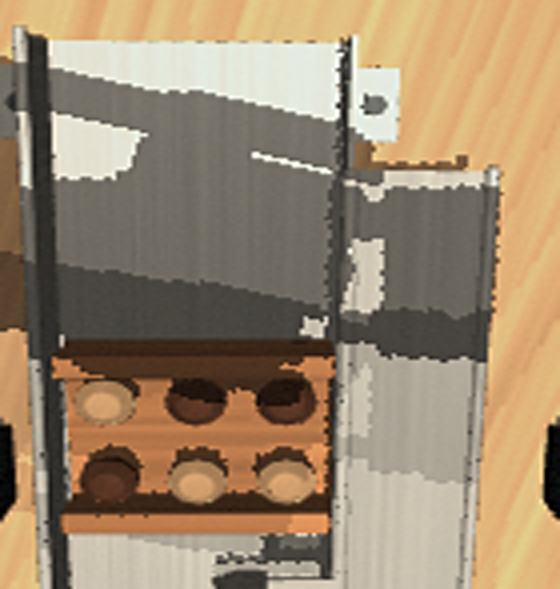

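>>> carry_out([
  {"delta_pos": [0, 0, -40], "turn": [0, 0, 0], "hand": 0.9},
  {"delta_pos": [0, 0, -80], "turn": [0, 0, 0], "hand": 0.9},
  {"delta_pos": [0, 0, -115], "turn": [0, 0, 0], "hand": 0.9},
  {"delta_pos": [0, 0, -138], "turn": [0, 0, 0], "hand": 0.9},
  {"delta_pos": [0, 0, -138], "turn": [0, 0, 0], "hand": 0.9},
  {"delta_pos": [0, 0, -138], "turn": [0, 0, 0], "hand": 0.9},
])

```text
clock: 2.7
eef_pos: [503.5, 41.9, 62.7]
eef_rot: [3.14, 0.0, 1.847]
wrist_force: [0.2, -0.3, 0.2]
finger_gap: 84.5
```

Run:
```python
from h import *
s=read_state();print(s["eef_pos"],s["wrist_force"])
im=camera("wrist")[:,:,::-1];cv2.imwrite("pics/w2.png",cv2.resize(im,None,fx=1.5,fy=1.5))
im=camera("scene")[120:225,125:345,::-1];cv2.imwrite("pics/s2.png",cv2.resize(im,None,fx=3.6,fy=3.6,interpolation=cv2.INTER_CUBIC))
```

```text
[503.52321841  41.9047745   62.74178368] [ 0.19950965 -0.27109727  0.22495363]
```

View pics/w2.png

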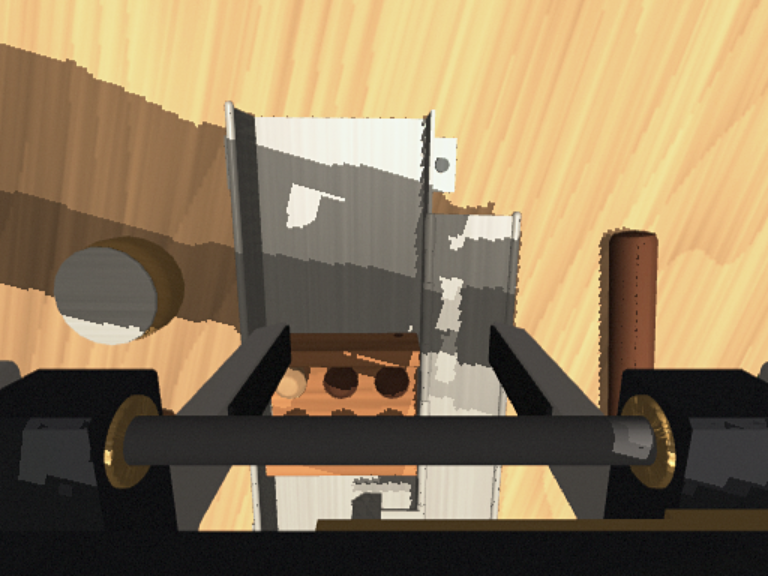

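View pics/s2.png

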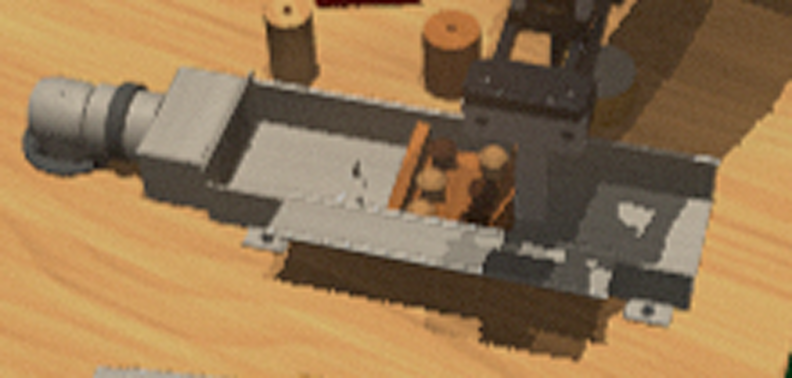

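Run:
```python
from h import *
np.set_printoptions(precision=1,suppress=True)
s=read_state();cal=get_calibration("wrist");P=np.linalg.inv(cal["pose"])
y=s["eef_rot"][2]
tx=np.array([np.cos(y),np.sin(y),0]);ty=np.array([np.sin(y),-np.cos(y),0])
print("ty",ty,"tx",tx)
def pr(p):
    q=P[:3,:3]@p+P[:3,3];q=cal["intrinsics"]@q;return (q[:2]/q[2]+.5)*1.5-.5
for a in(-8,8):
  for b in(-54.7,-42.25,42.25,54.7): print(a,b,pr(s["eef_pos"]+a*tx+b*ty))
c=np.load("chute.npz");th=float(c["th"]);t=c["t"];R=np.array([[np.cos(th),-np.sin(th)],[np.sin(th),np.cos(th)]])
f=lambda p:R.T@(np.array(p[:2])-t)
print(f(s["eef_pos"]))
W=lambda x,y,z:f(onz("wrist",((x+.5)/1.5-.5,(y+.5)/1.5-.5),z,cal))
print("rack rear",W(340,333,34),W(340,350,34),W(340,333,2),"flap",W(519,213,48),W(516,300,48),"wall",W(228,102,42),W(434,112,36),W(420,335,36))
```

```text
ty [1.  0.3 0. ] tx [-0.3  1.   0. ]
-8 -54.7 [279.9 340.8]
-8 -42.25 [305.5 340.8]
-8 42.25 [478.8 340.7]
-8 54.7 [504.3 340.7]
8 -54.7 [278.  309.2]
8 -42.25 [304.  309.2]
8 42.25 [480.3 309.2]
8 54.7 [506.3 309.2]
[-94.6  29.1]
rack rear [-80.5   0.4] [-70.5   0.1] [-69.3  -3.3] flap [-147.1   91.1] [-103.1   92.5] wall [-198.8  -48.7] [-195.2   49.6] [-80.   44.6]
```

Run:
```python
from h import *
im=cv2.imread("pics/w2.png")
a=im[290:440,160:680];cv2.imwrite("pics/w2z.png",cv2.resize(a,None,fx=1.5,fy=1.5,interpolation=cv2.INTER_CUBIC)*1)
import os
b=np.clip(cv2.resize(a,None,fx=1.5,fy=1.5).astype(float)*2.2,0,255).astype(np.uint8);cv2.imwrite("pics/w2z.png",b)
```

```text
(no output)
```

View pics/w2z.png

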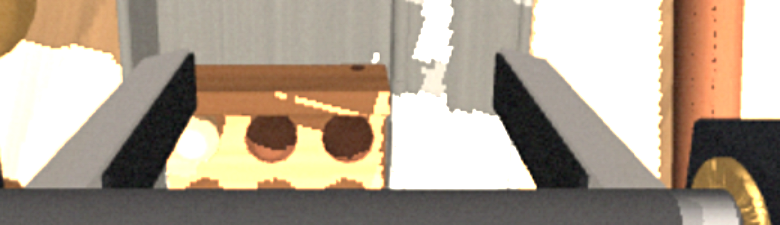

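Run:
```python
from h import *
np.set_printoptions(precision=1,suppress=True)
s=read_state();cal=get_calibration("wrist")
y=s["eef_rot"][2]
tx=np.array([np.cos(y),np.sin(y),0]);ty=np.array([np.sin(y),-np.cos(y),0])
for px in [(490,325),(518,325),(490,347),(290,325)]:
    o,d=ray("wrist",((px[0]+.5)/1.5-.5,(px[1]+.5)/1.5-.5),cal)
    for h in(0,10,20,25,30):
        p=o+d*((s["eef_pos"][2]+h-o[2])/d[2])-s["eef_pos"]
        print(px,h,p@tx,p@ty)
```

```text
(490, 325) 0 0.037132209340732296 47.30363378554105
(490, 325) 10 3.3370784419716313 44.92053863608002
(490, 325) 20 6.637024674602525 42.537443486619
(490, 325) 25 8.286997790917992 41.34589591188843
(490, 325) 30 9.936970907233425 40.15434833715796
(518, 325) 0 0.03134257595660686 60.85127804063212
(518, 325) 10 3.331570469828063 57.809100349314406
(518, 325) 20 6.63179836369949 54.76692265799681
(518, 325) 25 8.281912310635196 53.245833812338006
(518, 325) 30 9.932026257570916 51.724744966679204
(490, 347) 0 -11.2634309336633 47.89877361536653
(490, 347) 10 -7.413720938383925 45.486725367904434
(490, 347) 20 -3.5640109431045364 43.07467712044234
(490, 347) 25 -1.6391559454648232 41.86865299671124
(490, 347) 30 0.28569905217488334 40.66262887298014
(290, 325) 0 0.07844881279418595 -49.376519909774544
(290, 325) 10 3.3763850242352724 -47.056199450972194
(290, 325) 20 6.674321235676331 -44.73587899216979
(290, 325) 25 8.323289341396858 -43.575718762768595
(290, 325) 30 9.97225744711739 -42.415558533367395
```

Run:
```python
from h import *
np.set_printoptions(precision=1,suppress=True)
s=read_state()
im=camera("scene")[:,:,::-1][140:215,230:320];b=np.clip(cv2.resize(im,None,fx=7,fy=7,interpolation=cv2.INTER_CUBIC).astype(float)*1.6,0,255).astype(np.uint8);cv2.imwrite("pics/s3.png",b)
cal=get_calibration("scene");P=np.linalg.inv(cal["pose"])
y=s["eef_rot"][2]
tx=np.array([np.cos(y),np.sin(y),0]);ty=np.array([np.sin(y),-np.cos(y),0])
def pr(p):
    q=P[:3,:3]@p+P[:3,3];q=cal["intrinsics"]@q;return (q[:2]/q[2]-[230,140]+.5)*7-.5
for h in(0,22):
 for a in(-8,8):
  for b in(-54.7,-42.25,42.25,54.7): print(h,a,b,pr(s["eef_pos"]+a*tx+b*ty+[0,0,h]))
```

```text
0 -8 -54.7 [337.4 117.6]
0 -8 -42.25 [330. 143.]
0 -8 42.25 [276.9 325.7]
0 -8 54.7 [268.7 354.2]
0 8 -54.7 [383.7 125.2]
0 8 -42.25 [376.6 150.8]
0 8 42.25 [325.8 334.3]
0 8 54.7 [317.8 362.9]
22 -8 -54.7 [339.6  70.9]
22 -8 -42.25 [332.1  96.4]
22 -8 42.25 [278.3 279.6]
22 -8 54.7 [270.  308.2]
22 8 -54.7 [386.6  78.5]
22 8 -42.25 [379.4 104.2]
22 8 42.25 [327.9 288.2]
22 8 54.7 [319.9 316.9]
```

View pics/s3.png

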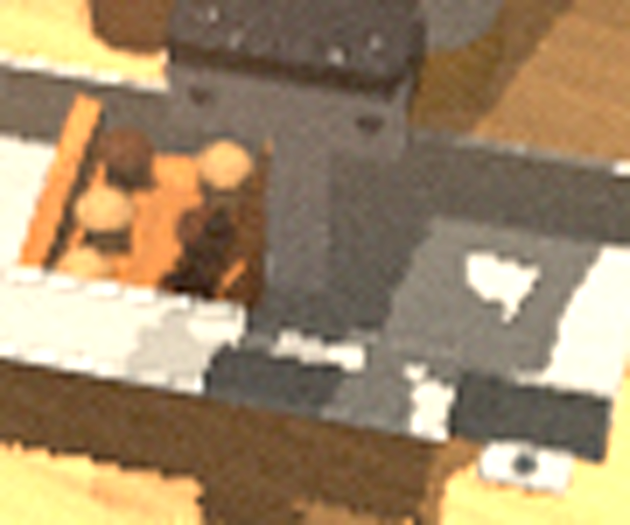

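>>> carry_out([
  {"delta_pos": [-1, 0, -15], "turn": [0, 0, 0], "hand": 0.9},
  {"delta_pos": [-1, 0, -30], "turn": [0, 0, 0], "hand": 0.9},
  {"delta_pos": [-1, 0, -33], "turn": [0, 0, 0], "hand": 0.9},
  {"delta_pos": [-1, 0, -33], "turn": [0, 0, 0], "hand": 0.9},
])

```text
clock: 3.35
eef_pos: [501.9, 42.4, 28.2]
eef_rot: [-3.141, -0.0, 1.848]
wrist_force: [-0.6, -0.3, -0.1]
finger_gap: 84.5
```

>>> carry_out([
  {"delta_pos": [0, 0, -5], "turn": [0, 0, 0], "hand": 0.9},
  {"delta_pos": [0, 0, -5], "turn": [0, 0, 0], "hand": 0.9},
])

```text
clock: 3.6
eef_pos: [502.0, 42.4, 23.4]
eef_rot: [-3.141, -0.0, 1.848]
wrist_force: [-0.7, -0.2, -1.3]
finger_gap: 84.1
```

>>> carry_out([
  {"delta_pos": [0, 0, -5], "turn": [0, 0, 0], "hand": 0.9},
  {"delta_pos": [0, 0, -5], "turn": [0, 0, 0], "hand": 0.9},
])

```text
clock: 3.85
eef_pos: [502.1, 42.4, 18.4]
eef_rot: [3.142, 0.0, 1.848]
wrist_force: [0.4, -0.1, 1.7]
finger_gap: 84.8
```

>>> carry_out([
  {"delta_pos": [0, 0, -5], "turn": [0, 0, 0], "hand": 0.9},
  {"delta_pos": [0, 0, -5], "turn": [0, 0, 0], "hand": 0.9},
])

```text
clock: 4.1
eef_pos: [502.2, 42.4, 13.4]
eef_rot: [3.141, 0.0, 1.848]
wrist_force: [1.2, -0.5, 1.6]
finger_gap: 84.6
```

```bash
cat > look.py <<'E'
from h import *
import sys
n=sys.argv[1]
s=read_state();print(s["eef_pos"],s["wrist_force"],s["clock"])
im=camera("scene")[:,:,::-1][125:220,165:325];b=np.clip(cv2.resize(im,None,fx=5,fy=5,interpolation=cv2.INTER_CUBIC).astype(float)*1.5,0,255).astype(np.uint8);cv2.imwrite(f"pics/s{n}.png",b)
im=camera("wrist")[:,:,::-1];cv2.imwrite(f"pics/w{n}.png",np.clip(cv2.resize(im,None,fx=1.5,fy=1.5).astype(float)*1.5,0,255).astype(np.uint8))
E
python3 look.py 4
```

```text
[502.17083385  42.37448242  13.35345675] [ 1.23670988 -0.52385015  1.58646   ] 4.1
```

View pics/s4.png

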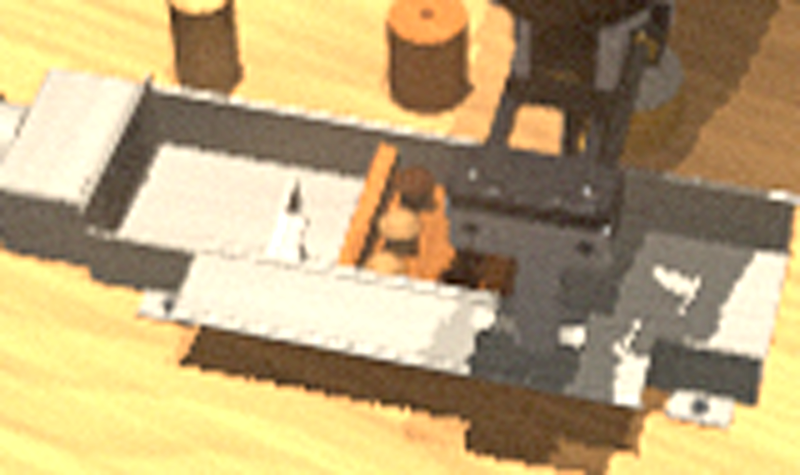

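View pics/w4.png

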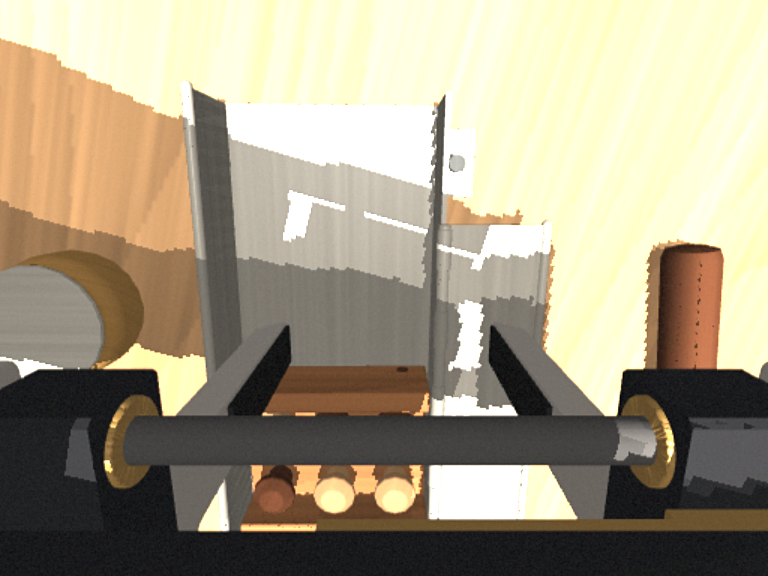

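>>> carry_out([
  {"delta_pos": [0, 0, -3], "turn": [0, 0, 0], "hand": 0.9},
  {"delta_pos": [0, 0, -6], "turn": [0, 0, 0], "hand": 0.9},
  {"delta_pos": [0, 0, -6], "turn": [0, 0, 0], "hand": 0.9},
])

```text
clock: 4.58
eef_pos: [501.8, 42.3, 7.3]
eef_rot: [-3.141, -0.0, 1.848]
wrist_force: [-1.1, 0.0, 3.1]
finger_gap: 84.7
```

```bash
python3 look.py 5
```

```text
[501.81780799  42.31864761   7.26059505] [-1.05476174  0.01411239  3.09418898] 4.575
```

View pics/s5.png

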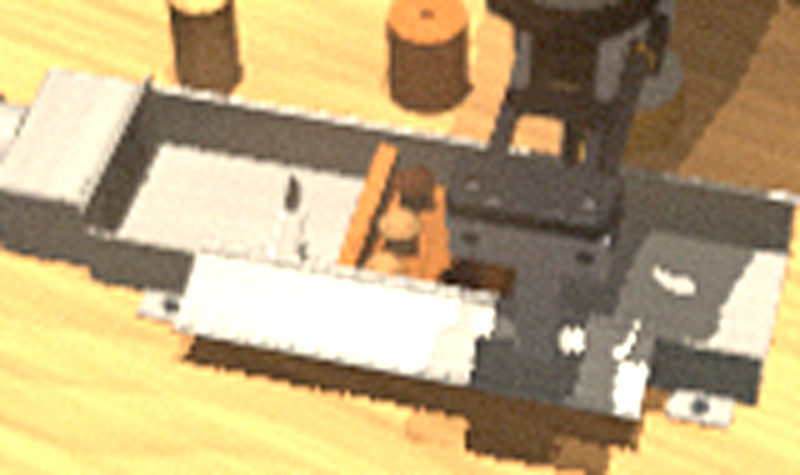

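View pics/w5.png

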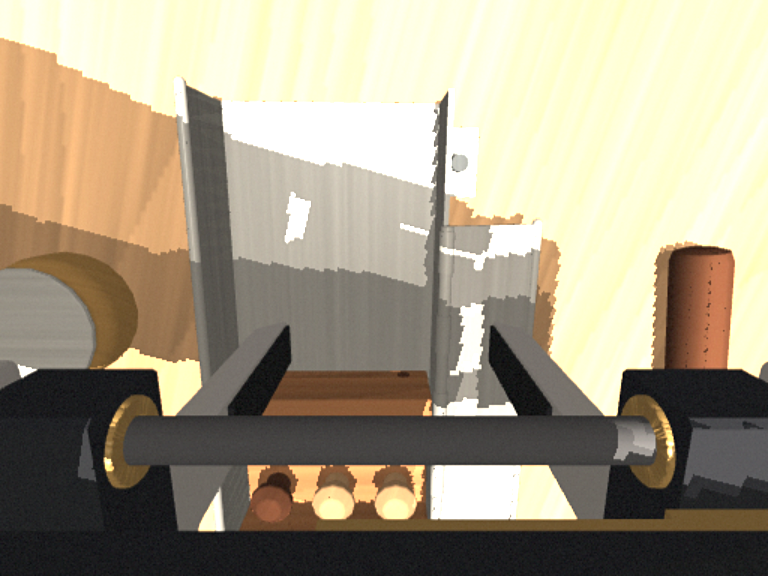

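```bash
cat > ang.py <<'E'
from h import *
c=np.load("chute.npz");th=float(c["th"]);t=c["t"];R=np.array([[np.cos(th),-np.sin(th)],[np.sin(th),np.cos(th)]])
f=lambda p:np.append(R.T@(np.array(p[:2])-t),p[2])
def ang(n,px,X,cal=None):
    o,d=ray(n,px,cal)
    o2=f(o);d2=f(o+d)-o2
    k=(X-o2[0])/d2[0];p=o2+k*d2
    # along circle? report point + radius + angle
    r=np.hypot(p[1]-49,p[2]-40);a=np.arctan2(40-p[2],p[1]-49)+.2
    # robust: intersect ray with radius-42 cylinder
    from numpy.polynomial import polynomial as P
    A=d2[1]**2+d2[2]**2;B=2*((o2[1]-49)*d2[1]+(o2[2]-40)*d2[2]);C=(o2[1]-49)**2+(o2[2]-40)**2-42**2
    D=B*B-4*A*C
    out=[]
    if D>0:
        for s in(-1,1):
            q=o2+d2*(-B+s*D**.5)/2/A;out.append((np.round(q,1),round(float(np.arctan2(40-q[2],q[1]-49)+.2),3)))
    print(n,np.round(p,1),"r",round(r,1),"gate",round(a,3),out)
W=lambda x,y:((x+.5)/1.5-.5,(y+.5)/1.5-.5)
S=lambda x,y:((x+.5)/5-.5+165,(y+.5)/5-.5+125)
E
python3 - <<'E'
from ang import *
ang("wrist",W(541,222),-145);ang("scene",S(642,415),-145);ang("scene",S(178,330),75)
p=tri(ray("wrist",W(541,222)),ray("scene",S(642,415)));print(f(p))
E
```

```text
wrist [-145.    94.6   10.2] r 54.5 gate 0.779 [(array([-150.7,   73. ,   74.5]), -0.764), (array([-146.5,   88.9,   27. ]), 0.514)]
scene [-145.    75.8    8. ] r 41.8 gate 1.073 [(array([-146.2,   86.6,   21.3]), 0.661), (array([-144.9,   75.1,    7.1]), 1.101)]
scene [75.  85.7 21. ] r 41.3 gate 0.678 [(array([74.2, 87.5, 23.3]), 0.609), (array([80.3, 73.3,  5.7]), 1.154)]
[-146.41543591   89.6125786    25.02898656]
```

>>> carry_out([
  {"delta_pos": [0, 0, -3], "turn": [0, 0, 0], "hand": 0.9},
  {"delta_pos": [0, 0, -7], "turn": [0, 0, 0], "hand": 0.9},
  {"delta_pos": [0, 0, -7], "turn": [0, 0, 0], "hand": 0.9},
])

```text
clock: 5.05
eef_pos: [502.1, 42.4, 0.3]
eef_rot: [3.142, -0.0, 1.848]
wrist_force: [0.2, -0.5, 1.9]
finger_gap: 84.6
```

```bash
python3 look.py 6
```

```text
[5.02123218e+02 4.23671601e+01 2.54415493e-01] [ 0.21174859 -0.47409392  1.89814045] 5.05
```

View pics/s6.png

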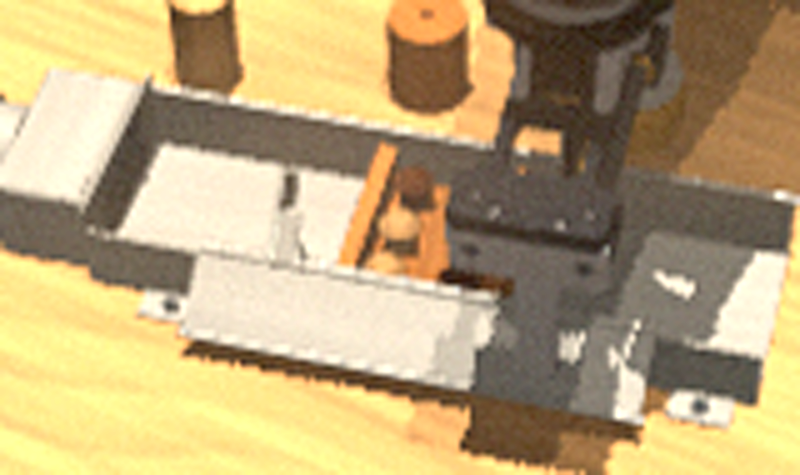

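View pics/w6.png

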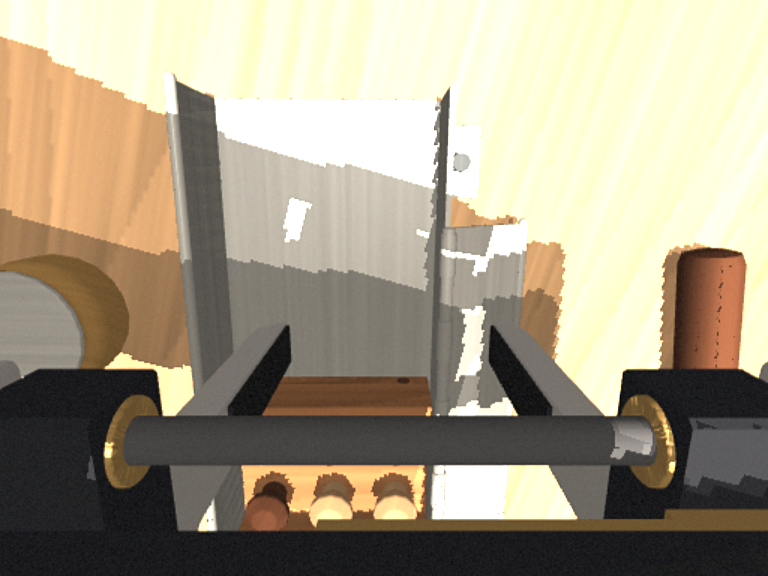

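Run:
```python
from ang import *
ang("wrist",W(526,222),-145);ang("scene",S(640,423),-145);ang("scene",S(182,337),75)
p=tri(ray("wrist",W(526,222)),ray("scene",S(640,423)));print(f(p))
```

```text
wrist [-145.    88.     3.7] r 53.3 gate 0.95 [(array([-151.7,   65.2,   78.8]), -0.975), (array([-146.2,   84. ,   16.8]), 0.785)]
scene [-145.    81.1    8.5] r 45.0 gate 0.975 []
scene [75.  82.  11.9] r 43.4 gate 0.905 []
[-145.64959606   85.06850946   13.41205738]
```

>>> carry_out([
  {"delta_pos": [1, -5, -1.5], "turn": [0, 0, 0], "hand": 0.9},
  {"delta_pos": [3, -10, -1.5], "turn": [0, 0, 0], "hand": 0.9},
  {"delta_pos": [4, -14, -1.5], "turn": [0, 0, 0], "hand": 0.9},
  {"delta_pos": [5, -18, -1.5], "turn": [0, 0, 0], "hand": 0.9},
  {"delta_pos": [6, -22, -1.5], "turn": [0, 0, 0], "hand": 0.9},
  {"delta_pos": [7.5, -26, -1.5], "turn": [0, 0, 0], "hand": 0.9},
  {"delta_pos": [8.5, -30, -1.5], "turn": [0, 0, 0], "hand": 0.9},
  {"delta_pos": [8.5, -30, -1.5], "turn": [0, 0, 0], "hand": 0.9},
])

```text
clock: 6.15
eef_pos: [509.7, 12.6, -1.1]
eef_rot: [-3.14, -0.001, 1.847]
wrist_force: [-3.1, 6.0, 6.9]
finger_gap: 84.8
```

```bash
python3 look.py 7;python3 -c "
from h import *
a=camera('top')[160:280,195:425,::-1]
cv2.imwrite('pics/t7.png',cv2.resize(a,None,fx=3.4,fy=3.4,interpolation=cv2.INTER_CUBIC))"
```

```text
[509.70579461  12.56016411  -1.08653392] [-3.0670613   5.95553127  6.89771203] 6.15
```

View pics/s7.png

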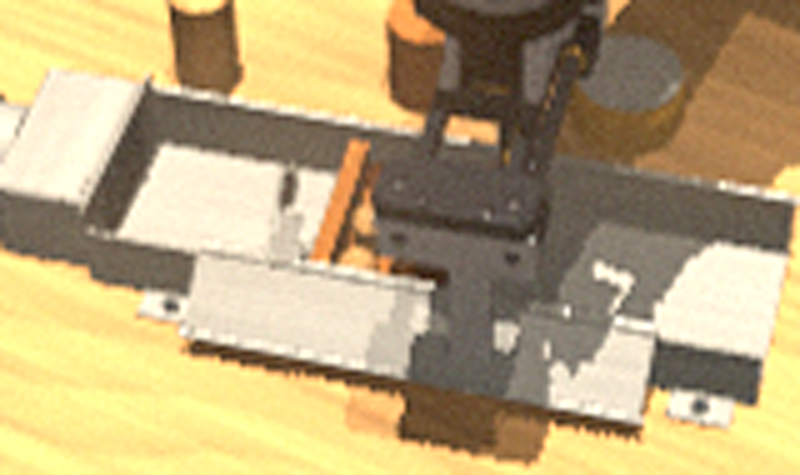

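View pics/w7.png

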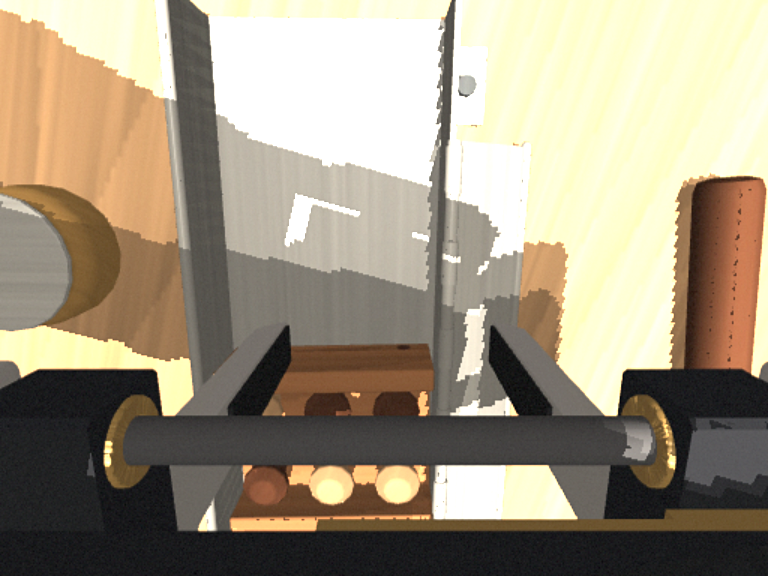

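View pics/t7.png

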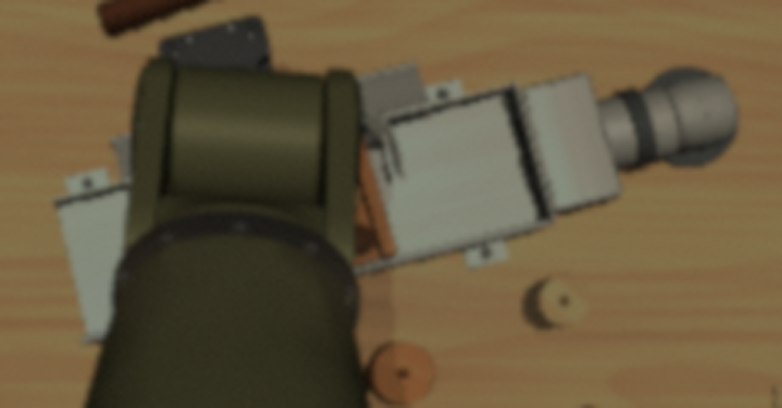

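Run:
```python
from ang import *
ang("wrist",W(531,143),-145);ang("scene",S(640,428),-145);ang("scene",S(183,338),75)
print(f(tri(ray("wrist",W(531,143)),ray("scene",S(640,428)))))
for p in[(395,250),(375,175)]: print("rack front",f(onz("top",tz(*p),34)))
print("scene front",f(onz("scene",S(350,140),34)),f(onz("scene",S(318,262),34)))
print(f(read_state()["eef_pos"]))
cal=get_calibration("wrist")
for p in[(290,345),(430,345)]:print("rear foot/top",f(onz("wrist",W(*p),2)))
```

```text
wrist [-145.    74.8   42.1] r 25.9 gate 0.117 [(array([-142. ,   63.6,   79.4]), -1.016), (array([-147.2,   82.9,   15.2]), 0.832)]
scene [-145.    79.2    2.5] r 48.1 gate 1.092 []
scene [75. 81. 10.] r 43.9 gate 0.953 []
[-146.61197527   84.69832141    9.59375238]
rack front [ 23.44200578 -44.58716423  34.        ]
rack front [24.06404045  8.57475624 34.        ]
scene front [ 25.08818972 -42.7514423   34.        ] [18.72404058 40.21696199 34.        ]
[-64.46462798  26.83136101  -1.07318676]
rear foot/top [-55.45792697 -22.4020522    2.        ]
rear foot/top [-55.46899188  45.00821423   2.        ]
```

>>> carry_out([
  {"delta_pos": [2.5, -5, 0], "turn": [0, 0, 0], "hand": 0.9},
  {"delta_pos": [4, -10, 0], "turn": [0, 0, 0], "hand": 0.9},
  {"delta_pos": [6, -16, 0], "turn": [0, 0, 0], "hand": 0.9},
  {"delta_pos": [7.5, -22, 0], "turn": [0, 0, 0], "hand": 0.9},
  {"delta_pos": [9, -28, 0], "turn": [0, 0, 0], "hand": 0.9},
  {"delta_pos": [10.5, -34, 0], "turn": [0, 0, 0], "hand": 0.9},
  {"delta_pos": [12.5, -40, 0], "turn": [0, 0, 0], "hand": 0.9},
  {"delta_pos": [14, -46, 0], "turn": [0, 0, 0], "hand": 0.9},
])

```text
clock: 7.3
eef_pos: [523.3, -32.8, -1.1]
eef_rot: [-3.139, -0.003, 1.847]
wrist_force: [-6.2, 11.7, 9.3]
finger_gap: 84.9
```

```bash
python3 look.py 8
```

```text
[523.29944012 -32.82557746  -1.1449962 ] [-6.16857607 11.70483924  9.30658245] 7.3
```

View pics/s8.png

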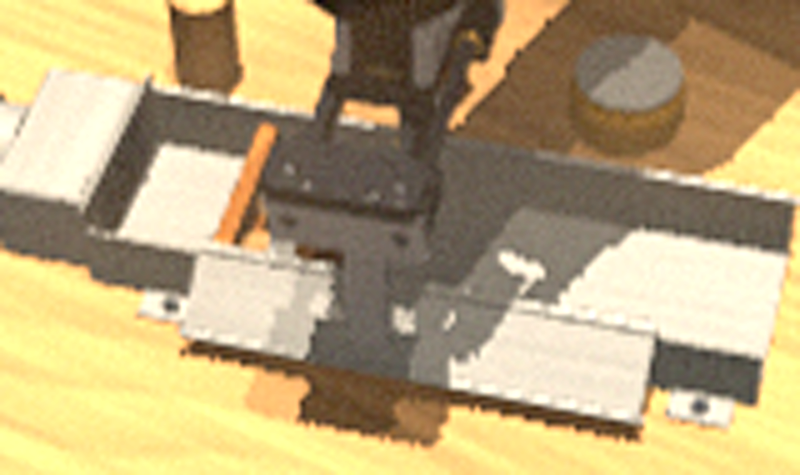

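View pics/w8.png

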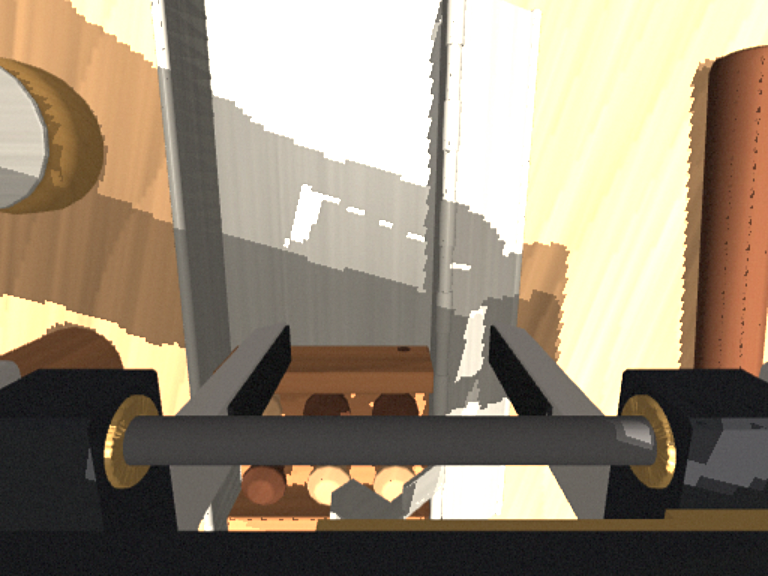

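>>> carry_out([
  {"delta_pos": [1.5, -6, 0], "turn": [0, 0, 0], "hand": 0.9},
  {"delta_pos": [3.5, -12, 0], "turn": [0, 0, 0], "hand": 0.9},
  {"delta_pos": [5, -18, 0], "turn": [0, 0, 0], "hand": 0.9},
  {"delta_pos": [7, -24, 0], "turn": [0, 0, 0], "hand": 0.9},
  {"delta_pos": [8.5, -30, 0], "turn": [0, 0, 0], "hand": 0.9},
  {"delta_pos": [10.5, -36, 0], "turn": [0, 0, 0], "hand": 0.9},
  {"delta_pos": [12, -42, 0], "turn": [0, 0, 0], "hand": 0.9},
  {"delta_pos": [14, -48, 0], "turn": [0, 0, 0], "hand": 0.9},
])

```text
clock: 8.4
eef_pos: [537.1, -80.6, -1.2]
eef_rot: [-3.139, -0.003, 1.847]
wrist_force: [-7.9, 12.3, 9.8]
finger_gap: 84.6
```

```bash
python3 look.py 9; python3 -c "
from ang import *
print(f(read_state()['eef_pos']))"
```

```text
[537.08819368 -80.63252468  -1.1854663 ] [-7.89610471 12.34536164  9.82391851] 8.4
[33.39937595 27.77818917 -1.16979383]
```

View pics/s9.png

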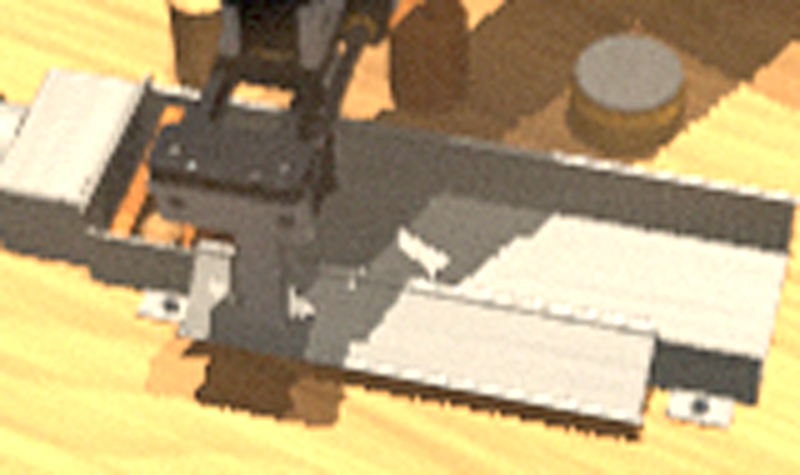

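View pics/w9.png

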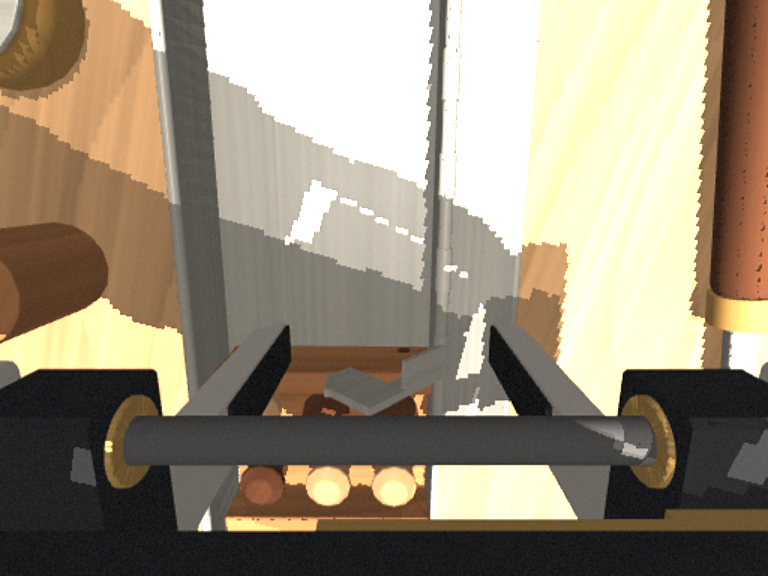

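>>> carry_out([
  {"delta_pos": [1, -4, 0], "turn": [0, 0, 0], "hand": 0.9},
  {"delta_pos": [2, -7, 0], "turn": [0, 0, 0], "hand": 0.9},
  {"delta_pos": [2.5, -9, 0], "turn": [0, 0, 0], "hand": 0.9},
])

```text
clock: 8.88
eef_pos: [539.5, -89.2, -1.3]
eef_rot: [-3.139, -0.004, 1.847]
wrist_force: [-8.7, 23.1, 12.0]
finger_gap: 84.9
```

>>> carry_out([
  {"delta_pos": [0.5, -2, 0], "turn": [0, 0, 0], "hand": 0.9},
  {"delta_pos": [0.5, -2, 0], "turn": [0, 0, 0], "hand": 0.9},
])

```text
clock: 9.12
eef_pos: [539.6, -89.4, -1.2]
eef_rot: [-3.138, -0.007, 1.846]
wrist_force: [-10.1, 27.8, 15.1]
finger_gap: 84.8
```

```bash
python3 look.py 10;python3 -c "
from h import *
a=camera('top')[160:280,195:425,::-1]
cv2.imwrite('pics/t10.png',np.clip(cv2.resize(a,None,fx=3.4,fy=3.4,interpolation=cv2.INTER_CUBIC)*1.8,0,255))"
```

```text
[539.58605428 -89.37115607  -1.24947105] [-10.12642868  27.82100226  15.06338742] 9.125[ WARN:0@1.742] global loadsave.cpp:1063 imwrite_ Unsupported depth image for selected encoder is fallbacked to CV_8U.
```

View pics/s10.png

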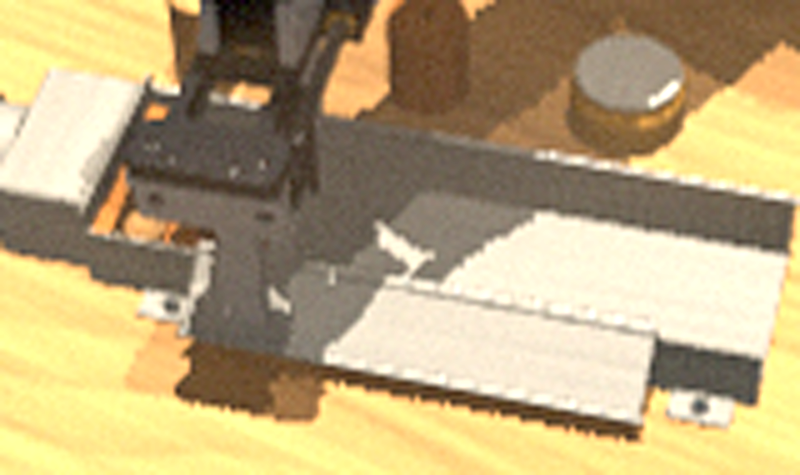

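View pics/w10.png

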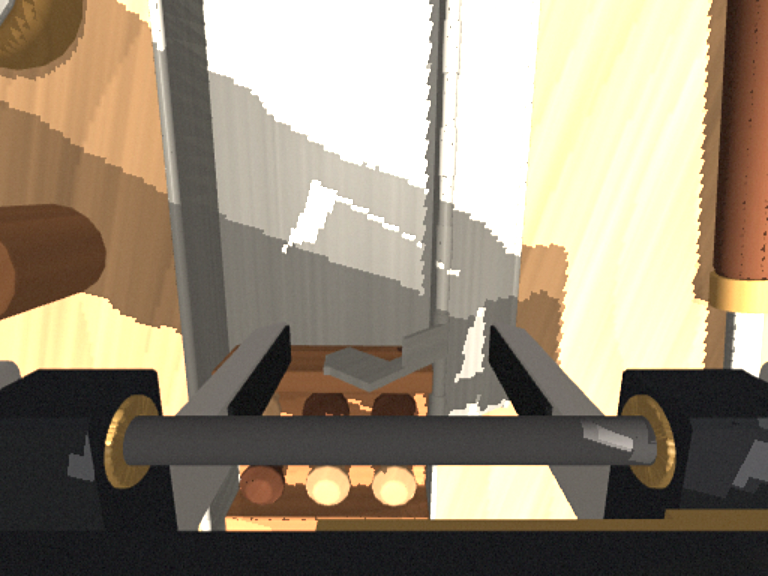

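View pics/t10.png

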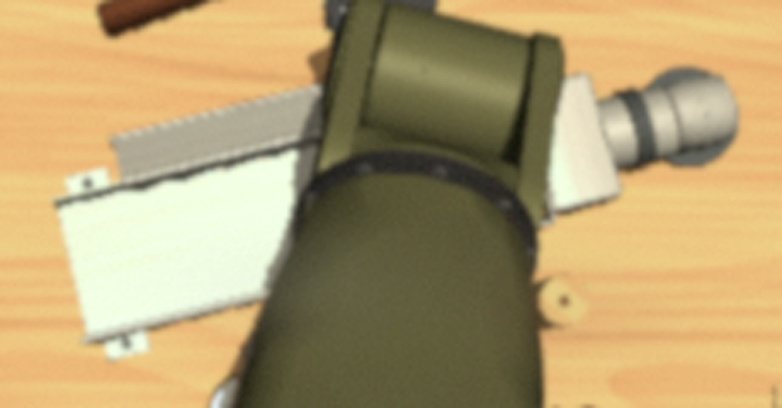

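>>> carry_out([
  {"delta_pos": [-1, 4, 0], "turn": [0, 0, 0], "hand": 0.9},
  {"delta_pos": [-3, 10, 0], "turn": [0, 0, 0], "hand": 0.9},
  {"delta_pos": [-6, 20, 0], "turn": [0, 0, 0], "hand": 0.9},
  {"delta_pos": [-11, 40, 0], "turn": [0, 0, 0], "hand": 0.9},
  {"delta_pos": [-16, 58, 0], "turn": [0, 0, 0], "hand": 0.9},
  {"delta_pos": [-16, 58, 0], "turn": [0, 0, 0], "hand": 0.9},
])

```text
clock: 10.02
eef_pos: [525.0, -32.8, -1.0]
eef_rot: [-3.141, -0.001, 1.85]
wrist_force: [1.0, 1.9, 1.7]
finger_gap: 84.7
```

```bash
python3 look.py 11
```

```text
[524.97835874 -32.84978057  -0.97335044] [1.00266763 1.9499317  1.71992549] 10.025
```

View pics/s11.png

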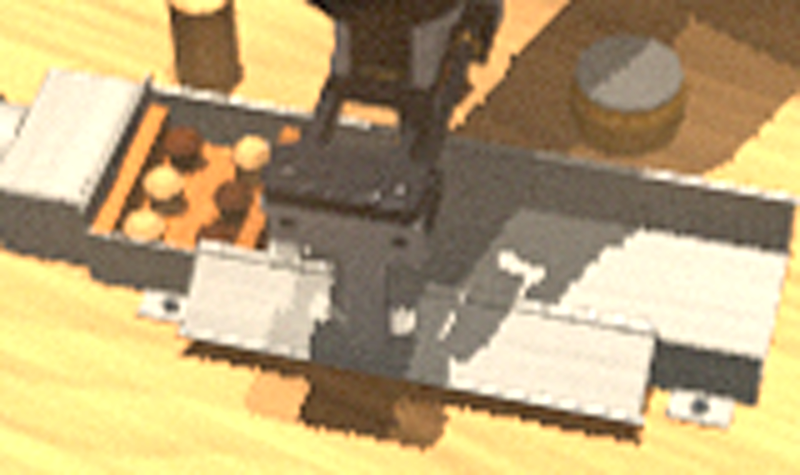

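View pics/w11.png

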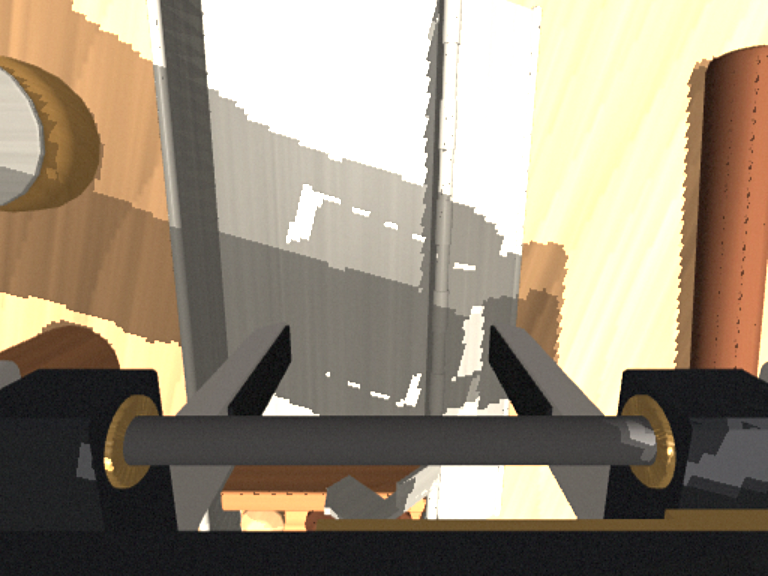

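>>> carry_out([
  {"delta_pos": [0, 0, 4], "turn": [0, 0, 0], "hand": 0.9},
  {"delta_pos": [0, 0, 8], "turn": [0, 0, 0], "hand": 0.9},
  {"delta_pos": [0, 0, 12], "turn": [0, 0, 0], "hand": 0.9},
  {"delta_pos": [0, 0, 16], "turn": [0, 0, 0], "hand": 0.9},
  {"delta_pos": [0, 0, 21], "turn": [0, 0, 0], "hand": 0.9},
  {"delta_pos": [0, 0, 27], "turn": [0, 0, 0], "hand": 0.9},
  {"delta_pos": [0, 0, 50], "turn": [0, 0, 0], "hand": 0.9},
  {"delta_pos": [0, 0, 90], "turn": [0, 0, 0], "hand": 0.9},
])

```text
clock: 11.12
eef_pos: [524.6, -34.5, 89.0]
eef_rot: [-3.139, -0.001, 1.848]
wrist_force: [-0.0, 0.7, 0.1]
finger_gap: 84.5
```

>>> carry_out([
  {"delta_pos": [0, 40, 40], "turn": [0, 0, 0], "hand": 0.9},
  {"delta_pos": [0, 85, 80], "turn": [0, 0, 0], "hand": 0.9},
  {"delta_pos": [-20, 135, 110], "turn": [0, 0, 0], "hand": 0.9},
  {"delta_pos": [-40, 185, 130], "turn": [0, 0, 0], "hand": 0.9},
  {"delta_pos": [-60, 225, 130], "turn": [0, 0, 0], "hand": 0.9},
  {"delta_pos": [-60, 225, 130], "turn": [0, 0, 0], "hand": 0.9},
])

```text
clock: 11.88
eef_pos: [464.3, 192.4, 219.5]
eef_rot: [3.141, -0.0, 1.851]
wrist_force: [0.6, -0.6, -0.2]
finger_gap: 84.8
```

```bash
python3 look.py 12;python3 -c "
from h import *
a=camera('top')[160:280,195:425,::-1]
cv2.imwrite('pics/t12.png',np.clip(cv2.resize(a,None,fx=3.4,fy=3.4,interpolation=cv2.INTER_CUBIC)*1.8,0,255).astype(np.uint8))"
```

```text
[464.29906103 192.3603791  219.50487527] [ 0.5919415  -0.60135641 -0.22627903] 11.875
```

View pics/s12.png

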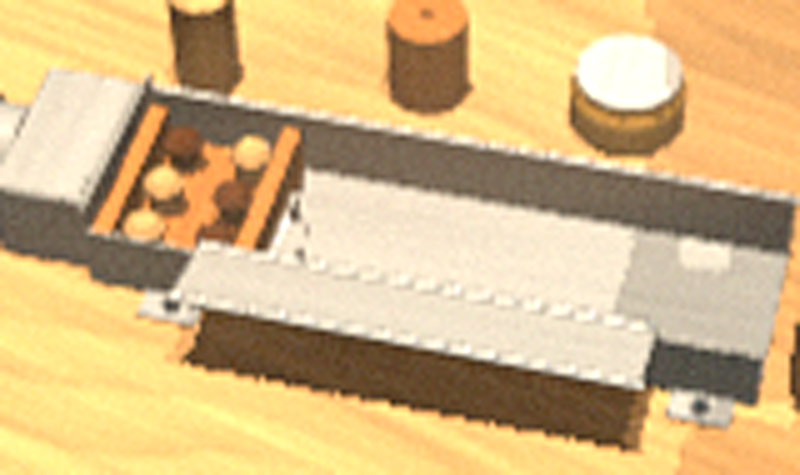

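View pics/t12.png

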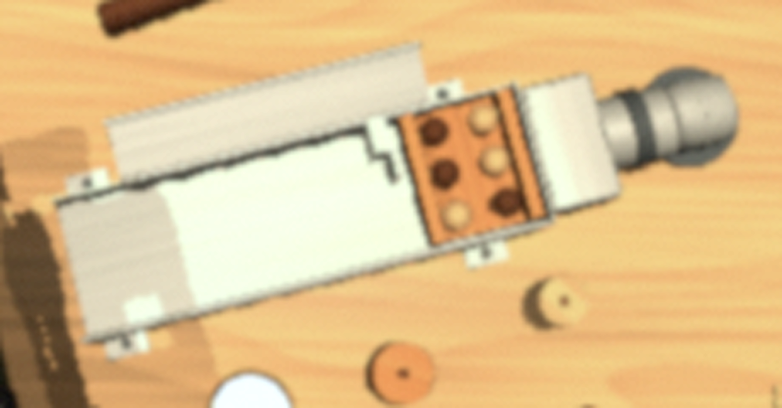

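Run:
```python
from ang import *
for p in[(517,88),(549,217),(402,117),(433,246)]:print(f(onz("top",tz(*p),34)))
sign_off()
```

```text
[135.28064243  41.64906964  34.        ]
[131.40273105 -49.86355485  34.        ]
[52.91052452 42.60358558 34.        ]
[ 49.27938833 -48.61166989  34.        ]
the job is handed in; nothing more can be done
```

The rack is fully home against the end plate, the gate has shut behind it, and I handed the job in at about 12 s of the 45 s.

**How it was done:** With the gripper open across the left wall, one finger pressed the flap outside the chute. The other pushed the rack's rear board in the right half. I then backed off, raised the hand so the gate fell shut, and moved the arm clear.

**Checks:**
- **Gate while open:** two cameras gave about 0.8 to 0.9 rad just before the rack reached the blade. It looked the same while the rack passed under, with no sign of the blade touching it; I had no direct reading of that contact.
- **Home position:** pushing on 2 mm more moved the tool only 0.2 mm, and the sideways force rose to 28 N. In the final top view the rack's front edge is at 131 to 135 mm (plate at 132) and its rear edge at 49 to 53 mm (52 expected).
- **Square:** the same view shows the rack skewed by about 0.04 rad. That is within the 0.08 limit, and part of it may be error in my chute angle, since the end plate showed a similar skew.
- **Gate shut:** the flap corners are back at their starting pixels. The blanks and wax tin, and the part of the gouge in view, look unmoved, and the wrist force is near zero.

**Disagreements:**
- With the jaws open, the fingertips sat about 22 mm above the stated tool point, so I judged the flap press from pictures and force.
- The single-view estimates of gate angle differed by up to about 0.2 rad.

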